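# Eject a picture frame from its gluing jig and stand it in the drying rack

## Task

Press the lever of the gluing jig all the way down so that the wooden picture frame rises out of its pocket, then lift the frame out and lean it, long edge down, on the sloping prongs of the easel and let go of it there. Take it again by its upper long edge and stand it upright on a long edge in the middle of the free slot of the drying rack. Leave everything else on the table where it is.

Things in the scene. Friction and masses are not known exactly. Their poses are not given: they have to be found in the camera images.
- frame: Bare light wooden picture frame, empty, 150 x 110 x 18 mm, 0.11 to 0.22 kg; rails 28 mm wide, open window 94 x 54 mm. Origin at the centre of the window, half way through the thickness; x along the long side, y along the short side, z through the thickness. It starts seated in the jig's pocket, top 1 mm above the rim, and cannot be taken until raised.
- jig: Grey laminated gluing jig fixed to the table, 150 (x) x 190 (y) x 47 mm high. Origin at the centre of its underside, z up; the ejector lever sticks out from the middle of its -x side. In its open-topped pocket (17 mm deep) the frame lies over the origin, long side along y, centre 39 mm above the table.
- jig_pocket (a point): Centre of the pocket floor, 30 mm above the table. A raised island (46 x 86 mm, top 40 mm above the table) fills the frame's window. Four lifter pins raise the frame's corners as the lever goes down, 30 mm at full travel; its underside is then 60 mm above the table (13 above the rim, 20 above the island), and both sides of each rail are free for fingers.
- lever (a joint): Ejector lever of the jig, hinge angle in rad: 0 at rest (paddle up), 0.62 fully down (end stop). It is stiff: about 4 to 7 N on the paddle moves it, and it stays where it is left, with the frame on it.
- lever_pad (a point): Centre of the top of the lever's black paddle (44 mm wide, 36 mm long), at the end of the lever 85 mm from its hinge; about 79 mm above the table at rest and about 27 mm when fully down, travelling nearly straight down (about 7 mm away from the jig in between). Press it downwards.
- easel: Wooden easel fixed to the table, base 150 x 150 x 12 mm. Origin at the centre of its underside, z up. Two prongs (14 mm wide, at y = -61 and +61 mm) slope at 45 degrees, rising towards +x, each with a ledge square to it (24 mm deep) at its foot. A leaning frame has its back on the prongs and its lower long edge on both ledges; the prongs reach 90 mm up its 110 mm.
- easel_seat (a point): Where the frame's centre lies when it leans properly on the easel, 77 mm above the table. Axes as the easel's: the frame's long side then runs along y, its in-plane upward direction is (0.707, 0, 0.707), its outward face direction (-0.707, 0, 0.707). Between the prongs nothing is behind the frame's upper half, so its upper edge can be taken between two fingers.
- rack: Wooden drying rack fixed to the table, base 180 (x) x 150 (y) x 14 mm. Origin at the centre of its underside, z up. Two slots run along x, at y = +45 mm (free) and -45 mm (holding a smaller dark frame). Each slot lies between two pairs of round upright pegs, 10 mm thick, 67 mm above the table, at x = -50 and +50 mm; clear gap 26 mm.
- rack_slot (a point): Middle of the floor of the free slot, on top of the rack's base (14 mm above the table). Axes as the rack's: slot along x, gap along y. The centre of the frame standing there is 55 mm above this point.
- small_frame: Dark wooden picture frame, 130 x 80 x 18 mm, standing on its long edge in the other slot of the rack; origin at its centre. Not to be disturbed.
- glue_gun: Blue cordless glue gun lying on its side, about 190 x 95 x 28 mm; a bystander, not to be disturbed. Origin at the middle of its underside.
- button_jar: Glass jar with a metal lid, diameter 68, height 85 mm; a bystander, not to be disturbed. Origin at the middle of its underside.
- button0: Large green button lying flat, diameter 44, 8 mm high; a bystander, not to be disturbed. Origin at the middle of its underside.
- button1: Large dark wooden button lying flat, diameter 44, 8 mm high; a bystander, not to be disturbed. Origin at the middle of its underside.
- button2: Large blue button lying flat, diameter 44, 8 mm high; a bystander, not to be disturbed. Origin at the middle of its underside.
- brush: Paint brush lying flat, 170 mm long; a bystander, not to be disturbed. Origin at the middle of its underside.
- mug: White mug, diameter 80, height 90 mm; a bystander, not to be disturbed. Origin at the middle of its underside.
Things that resemble listed ones, but are neither listed nor needed, are in the scene too. What is shaped like the rack but yellow is not meant.

How it is judged:
By the outcome, as a careful person would: the job done as asked, in the order asked, and still so for the second after the job is handed in, with the robot touching nothing.
It also fails if it takes over 72 s, if anything falls off the work surface, if the arm or the gripper's body presses on something with over 40 N, if the wrist force passes 120 N, or if a joint passes its speed limit or range.

## Robot

A 7-joint arm with a two-finger parallel gripper is mounted at the origin on the work surface. World frame = base frame: x ahead of the robot, y to its left, z up, the work surface at z = 0. Lengths are in m, angles in degrees, forces in N, time in s.
With the tool pointing down it reaches from about 0.425 to 0.875 m from the base axis. Payload 4.7 kg.
Tool frame: the origin (TCP) lies at the very end of the fingers, on their centre line; the grasp point (between the pads) lies 19 mm behind it; z points along the fingers, y is the line along which they close (so a half turn about z gives the same grasp; the last joint's range is limited). The gripper opens to 87 mm and grips with 3 to 60 N. Pads are 19 mm wide; open, the fingers measure 117 mm over their backs; the gripper's body (75 mm by 190 mm) begins 51 mm behind the grasp point.
Start: joints at [-66.572, 18.392, -4.016, 83.108, 1.295, 78.541, -3.26], TCP at [0.25, 0.6, 0.223] pointing down, gripper open.
Joint ranges: [-163.93, 163.93], [-17.29, 119.83], [-79.2, 71.16], [3.27, 140.29], [-89.18, 269.18], [5.43, 117.66], [-154.24, 154.24]. Speed limits (degrees/s): [147.25, 147.25, 180, 180, 180, 180, 180].

## Interface

Orientations are given as [roll, pitch, yaw] about the fixed x, y, z axes, in that order (R = Rz(yaw) Ry(pitch) Rx(roll)).
In Python, from cell import get_obs, read_camera, sign_off, silhouettes gives the robot as it stands.
- The arm moves only by the tool play_rows, never from a script. Its argument "steps" is a list that holds one entry, the list of rows, each a list of 7 numbers: the shift along the tool's x, y, z in m, then the turn, a rotation vector about the tool's x, y, z in rad, then the finger opening in m, from 0 to 0.087. A call has 1 to 12 rows; each row shifts and turns the commanded pose from where the row before left it, along the tool's axes as they then stand; what a row does not reach is not made up. A row lasts 1/10 s, in which the tool goes at most 50 mm and 8.59 degrees, less where a joint would pass 70% of its speed; a pose out of reach is approached as far as the arm can. A call is refused whole if a number of a shift passes 0.05 or a number of a turn 0.15, either way. A call with a gripper value outside its range is refused whole. The fingers move at their own pace and stop on an object; "force" is the grip in N (left out, the last holds). Time passes only in rows, so rows that do not move let the fingers close. It gives the time, the measured TCP pose, the force, the opening and the grip force at its end, in the units of the state.
- get_obs(): the state, without advancing time (a new reading comes with each control period).
- read_camera(name): name is "scene" or "top" or "wrist"; returns a dict with "frame" (384x512x3 uint8, red, green, blue), "intrinsics" (3x3 intrinsics, pixels), "k1" (the pictures are not rectified: a ray, as slopes to the right and down, at radius r is drawn at 1 + k1 r^2 times it, then the intrinsics apply), "view" (4x4, takes a point from world to camera coordinates). Camera axes: x right, y up, looking along -z (the intrinsics and any distortion apply to the point x, -y, -z); pixel columns grow to the right and rows downward; lengths in m; the calibration is good to about 2 mm. A picture is of the moment at which its call begins. There is no depth.
- sign_off(): hands the job in; it is judged then, once.
Trained networks look in the newest picture that a camera, given by its name, has taken for a name from the list of things; names that differ only in an ending like _2 or _b are one class to them, and where a whole thing is asked for, a point or a joint stands for the part that bears it (a point fixed in the world has none). Each returns a list of dicts, best first, with "p" (0 to 1); they miss things now and then, are a little off and sometimes report something else, mostly with a low value. They report only what shows in the picture. A call takes as long as a camera call. They do not tell look-alikes from the thing itself.
- silhouettes(camera, name): "pixels" (384x512 bool, what is visible of it) and "extent" ([left, top, right, bottom] in pixels, round what is visible of it).
The state is a dict: "time_s": time; "qpos": joint angles; "joint_velocities": joint speeds; "effort": joint torques, N m; "tool_pos": TCP position; "tool_rot": TCP orientation; "force": force on the tool from outside, world axes, zero at the start; "wrist_torque": the same for the moment, N m; "grip_width": finger opening in m; "grasp_force": force on a finger pad.
Only numpy, scipy, OpenCV 4.12 (cv2) and the standard library are available. Lean on these libraries where they do the work, as an engineer would, in place of code of your own. Each camera call takes 0.05 s, during which the arm holds its last target. There are 200 camera calls.

## Working session

There is one attempt and no reset: what is moved stays moved. The work goes in short steps, Python scripts to look and compute and a tool call to move; the robot and the scene stay as the last step left them, time stands still between calls to the robot, and variables do not carry over. Pictures are saved under pics/ and viewed, at most 10 in all, crops included, and the job is handed in when it is done.

Besides the shell and the picture viewer there is one more tool, called after "Call:" as name(argument=value, ...), one argument or row to a line, values as JSON. play_rows: Moves the arm, as the interface text tells. Its arguments: {"type":"object","properties":{"steps":{"type":"array","items":{"type":"array","items":{"type":"array","items":{"type":"number"}}}},"force":{"type":"number"}},"required":["steps"]}

```bash
ls; mkdir -p pics; python3 - <<'E'
from cell import *
import cv2,numpy as np
s=get_obs();print(s)
for c in("scene","top"):
    r=read_camera(c);cv2.imwrite(f"pics/{c}0.png",cv2.cvtColor(r["frame"],cv2.COLOR_RGB2BGR))
    print(c,r["intrinsics"].tolist(),r["k1"],np.round(r["view"],4).tolist())
    for n in("frame","jig","lever","easel","rack","small_frame"):
        for d in silhouettes(c,n): print(n,round(d["p"],2),d["extent"],int(d["pixels"].sum()))
E
```

```text
pics
{'time_s': 0.0, 'qpos': array([-66.5718178 ,  18.43899646,  -4.01632991,  83.17590942,
         1.29548218,  78.54176472,  -3.25801538]), 'joint_velocities': array([-0.07505248, -0.01943479, -0.01264616,  0.02425673,  0.03477807,
        0.00619783,  0.08549625]), 'effort': array([ 3.48898520e-04, -4.91287065e+01, -4.03507194e-01, -3.12523484e+01,
       -6.38464233e-02,  4.37293667e-02,  1.90323703e-04]), 'tool_pos': array([0.2498283 , 0.59945494, 0.22145353]), 'tool_rot': array([-1.79888606e+02,  6.08774294e-03,  1.57384434e+02]), 'force': array([-0.15285121,  0.26198773,  1.13114736]), 'wrist_torque': array([ 0.08558714, -0.01695642,  0.01407982]), 'grasp_force': 0.0, 'grip_width': 0.08723420100554435}
scene [[379.46408493179325, 0.0, 254.26486585132835], [0.0, 379.46408493179325, 185.88158539499955], [0.0, 0.0, 1.0]] 0.0015779192288467479 [[-0.3984, 0.9172, 0.0076, 0.262], [-0.6626, -0.2935, 0.6891, 0.2572], [0.6343, 0.2695, 0.7246, -1.2751], [0.0, 0.0, 0.0, 1.0]]
frame 0.92 [353.1, 231.9, 426.5, 297.7] 2445
jig 0.86 [341.5, 188.0, 443.6, 314.9] 4790
jig 0.61 [133.2, 107.8, 
[... 350 characters left out ...]
44435623, 0.0, 255.19582554939], [0.0, 374.22797044435623, 194.97690875502693], [0.0, 0.0, 1.0]] -0.049007878646352226 [[0.012, -0.9998, -0.0174, -0.0553], [0.9915, 0.0096, 0.1294, -0.5199], [-0.1292, -0.0188, 0.9914, -1.0367], [0.0, 0.0, 0.0, 1.0]]
frame 0.82 [114.0, 160.4, 168.9, 202.7] 1357
jig 0.74 [107.6, 153.4, 179.6, 241.3] 2577
lever 0.75 [135.7, 207.6, 151.0, 238.8] 303
easel 0.7 [216.1, 162.3, 275.5, 221.4] 2620
rack 0.95 [299.2, 140.6, 365.5, 212.1] 2528
rack 0.77 [293.3, 246.3, 372.7, 326.9] 3352
rack 0.57 [205.7, 234.1, 268.2, 248.6] 640
rack 0.38 [339.1, 144.8, 360.9, 190.8] 646
small_frame 0.92 [336.6, 144.2, 361.8, 194.9] 634
small_frame 0.72 [216.7, 159.7, 274.8, 217.1] 2616
```

```bash
python3 - <<'E'
import cv2
for c,(x0,y0,x1,y1) in dict(scene=(110,90,460,330),top=(90,120,390,340)).items():
    a=cv2.imread(f"pics/{c}0.png")[y0:y1,x0:x1]
    f=800/(x1-x0) if c=="scene" else 800/300
    f=min(f,600/(y1-y0)); cv2.imwrite(f"pics/{c}0c.png",cv2.resize(a,None,fx=f,fy=f,interpolation=cv2.INTER_CUBIC));print(c,f)
E
```

```text
scene 2.2857142857142856
top 2.6666666666666665
```

View pics/scene0c.png

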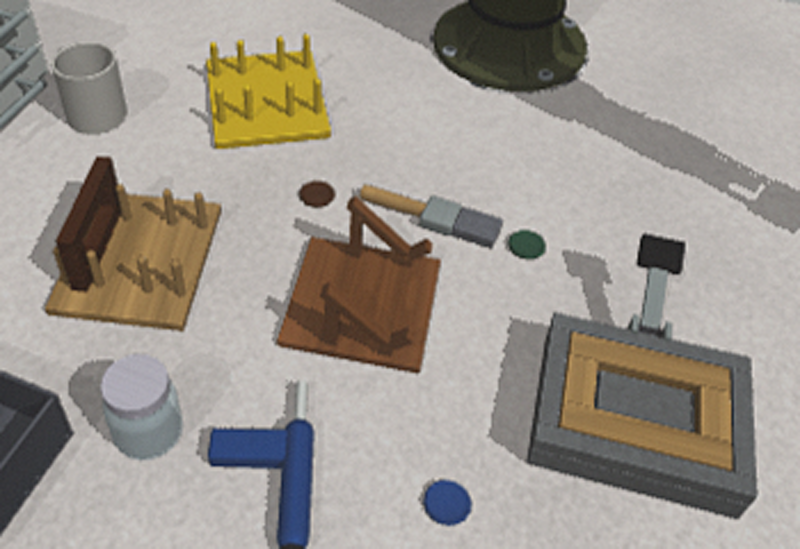

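View pics/top0c.png

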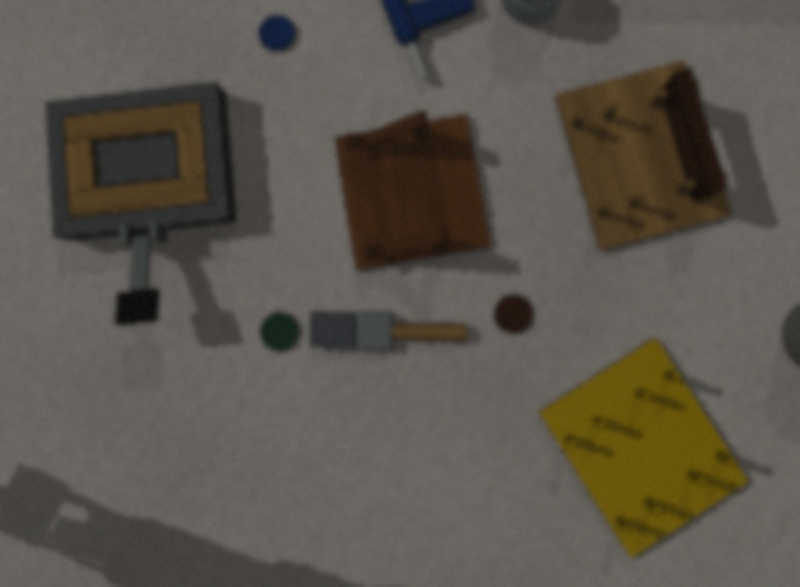

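The two pictures show:
- **Jig with frame:** scene crop (645,405), top crop (140,160). The lever paddle is at top crop (137,307), pointing towards the robot.
- **Easel:** top crop (415,190). It is the only one. Its feet are on the left and it rises to the right, so its +x is roughly world −y.
- **Racks:** the wooden one with the dark frame, at top crop (645,155), and the yellow one at (645,445). The wooden one fits the description. The views above are already enlarged crops and show this clearly. Its free slot is on the left, so its +y is roughly world +y.

Next I fit the poses by edge alignment.

```bash
cat > h.py <<'E'
import numpy as np,cv2
from scipy.optimize import minimize,least_squares
from scipy.spatial.transform import Rotation as Ro
from cell import *
def proj(r,P):
    V=np.array(r["view"]);c=np.asarray(P,float)@V[:3,:3].T+V[:3,3]
    s=np.c_[c[:,0]/-c[:,2],-c[:,1]/-c[:,2]];s*=1+r["k1"]*(s**2).sum(1,keepdims=True)
    K=np.array(r["intrinsics"]);return s*[K[0,0],K[1,1]]+[K[0,2],K[1,2]]
def place(p,L):
    c,s=np.cos(p[2]),np.sin(p[2]);L=np.asarray(L,float)
    return np.c_[p[0]+c*L[:,0]-s*L[:,1],p[1]+s*L[:,0]+c*L[:,1],L[:,2]]
def grad(r):
    a=cv2.GaussianBlur(r["frame"],(0,0),0.8).astype(np.float32)
    return np.sqrt(sum(cv2.Sobel(a[...,k],-1,d,1-d)**2 for k in range(3) for d in(0,1)))
def lines(sx,sy,z,ox=0,oy=0):
    t=np.linspace(-.97,.97,60)/2;o=np.ones(60)*.5
    return np.vstack([np.c_[ox+sx*t,oy+sy*o*s,o*2*z] for s in(1,-1)]+[np.c_[ox+sx*o*s,oy+sy*t,o*2*z] for s in(1,-1)])
def edgefit(p0,L,rs):
    gs=[np.minimum(grad(r),250) for r in rs]
    def f(p):
        q=np.array(p0)+np.array(p)*[.01,.01,.05];W=place(q,L);v=0
        for r,g in zip(rs,gs):
            u=proj(r,W).astype(np.float32);v-=cv2.remap(g,u[:,:1].copy(),u[:,1:].copy(),1).mean()
        return v
    b=min((minimize(f,s,method="Nelder-Mead") for s in([0,0,0],[.6,0,0],[-.6,0,0],[0,.6,0],[0,-.6,0],[0,0,1],[0,0,-1])),key=lambda m:m.fun)
    return np.array(p0)+b.x*[.01,.01,.05],b.fun
def go(pos,y,z):
    """tool-frame shift and rotation vector from the present measured pose to TCP pos, tool y, tool z"""
    s=get_obs();R=Ro.from_euler("xyz",s["tool_rot"],degrees=True)
    z=np.array(z,float);z/=np.linalg.norm(z);y=np.array(y,float);y-=z*(y@z);y/=np.linalg.norm(y)
    T=Ro.from_matrix(np.c_[np.cross(y,z),y,z]);d=np.array(pos)-s["tool_pos"]
    print("rot",np.round((R.inv()*T).as_rotvec(),3),"shift now",np.round(R.inv().apply(d),4),"shift after turn",np.round(T.inv().apply(d),4),"q",np.round(s["qpos"],0))
E
cat > m.py <<'E'
from h import *
rs=[read_camera("scene"),read_camera("top")]
S=lambda l:[(110+x/2.2857,90+y/2.2857) for x,y in l]
T=lambda l:[(90+x/2.6667,120+y/2.6667) for x,y in l]
c=lambda a,b,z:[(a,b,z),(a,-b,z),(-a,-b,z),(-a,b,z)]
D={"easel":(c(.075,.075,.012),S([(277,343),(310,238),(440,258),(420,362)]),T([(468,115),(490,247),(358,270),(335,137)]),(.6,.1,-1.5),lines(.15,.15,.012)),
"rack":(c(.09,.075,.014),S([(185,320),(47,305),(107,196),(222,203)]),T([(557,97),(686,62),(730,216),(603,250)]),(.6,-.2,0.1),lines(.18,.15,.014)),
"jig":(c(.075,.095,.047),S([(745,497),(533,460),(553,313),(752,353)]),T([(47,101),(220,84),(234,220),(55,238)]),(.6,.4,0.),np.vstack([lines(.15,.19,.047),lines(.11,.15,.048)]))}
for n,(L,s,t,p0,E) in D.items():
    f=lambda p,i=(0,1):np.concatenate([(proj(rs[k],place(p,L))-(s,t)[k]).ravel() for k in i])
    a=least_squares(f,p0,loss="soft_l1")
    print(n,np.round(a.x,4),"res",np.round(np.abs(f(a.x)).mean(),2))
    for k in((0,1),(0,),(1,)):
        e,v=edgefit(a.x,E,[rs[i] for i in k]);print("   edge",k,np.round(e,4),round(v,1))
E
python3 m.py
```

```text
easel [ 0.5329 -0.0174 -1.3802] res 0.69
   edge (0, 1) [ 0.5375 -0.0174 -1.3801] -382.7
   edge (0,) [ 0.5387 -0.0174 -1.3802] -223.1
   edge (1,) [ 0.5339 -0.0174 -1.3801] -180.6
rack [ 0.5741 -0.2697  0.2703] res 0.99
   edge (0, 1) [ 0.5767 -0.2696  0.2704] -317.7
   edge (0,) [ 0.5769 -0.2683  0.2629] -180.8
   edge (1,) [ 0.575  -0.2711  0.2723] -145.1
jig [0.5605 0.2777 0.1159] res 1.67
   edge (0, 1) [0.5606 0.2802 0.116 ] -307.2
   edge (0,) [0.5621 0.2797 0.1045] -198.9
   edge (1,) [0.5606 0.2804 0.1161] -110.0
```

```bash
cat >> h.py <<'E'
JIG=np.array([.5606,.2802,.114]);EAS=np.array([.5365,-.0174,-1.380]);RACK=np.array([.5758,-.2697,.270])
E
python3 - <<'E'
from h import *
rs={c:read_camera(c) for c in("scene","top")}
px={"scene":(110+661/2.2857,90+253/2.2857),"top":(90+138/2.6667,120+306/2.6667)}
for c in rs:
    a=least_squares(lambda p:(proj(rs[c],place(JIG,[(p[0],p[1],.079)]))-px[c])[0],(-.15,0));print(c,a.x)
P=place(JIG,[(-.152,0,.1)])[0];print(P)
jx=place(JIG,[(1,0,0)])[0]-place(JIG,[(0,0,0)])[0]
go(P,jx,(0,0,-1))
E
```

```text
scene [-0.15461102 -0.00190784]
top [-0.15995226 -0.00451569]
[0.40958663 0.26290951 0.1       ]
rot [ 0.    -0.     1.062] shift now [-0.2769 -0.2498  0.1226] shift after turn [-0.3531  0.1202  0.1226] q [-67.  18.  -4.  83.   1.  79.  -3.]
```

Call:
play_rows(
  steps=[
    [[0,0,0,0,0,0.133,0],[0,0,0,0,0,0.133,0],[0,0,0,0,0,0.133,0],[0,0,0,0,0,0.133,0],[0,0,0,0,0,0.133,0],[0,0,0,0,0,0.133,0],[0,0,0,0,0,0.133,0],[0,0,0,0,0,0.131,0]],
  ],
)

```text
time_s: 1.7
tool_pos: [0.25, 0.6, 0.2226]
tool_rot: [180.0, -0.0, 96.2]
force: [0.2, -0.3, 0.5]
grip_width: 0.0316
grasp_force: 0.0
```

Call:
play_rows(
  steps=[
    [[-0.039,0.0125,0,0,0,0,0],[-0.039,0.0125,0,0,0,0,0],[-0.039,0.0125,0,0,0,0,0],[-0.039,0.0125,0,0,0,0,0],[-0.039,0.0125,0,0,0,0,0],[-0.039,0.0125,0,0,0,0,0],[-0.039,0.0125,0,0,0,0,0],[-0.039,0.0125,0,0,0,0,0],[-0.041,0.013,0,0,0,0,0],[0,0,0,0,0,0,0],[0,0,0,0,0,0,0]],
  ],
)

```text
time_s: 2.8
tool_pos: [0.4029, 0.2614, 0.223]
tool_rot: [180.0, -0.1, 96.4]
force: [-0.4, 0.6, -0.2]
grip_width: 0.0001
grasp_force: 0.0
```

```bash
python3 - <<'E'
from h import *
jx=place(JIG,[(1,0,0)])[0]-place(JIG,[(0,0,0)])[0]
go(place(JIG,[(-.159,0,.1)])[0],jx,(0,0,-1))
r=read_camera("wrist");cv2.imwrite("pics/w1.png",cv2.cvtColor(r["frame"],cv2.COLOR_RGB2BGR))
E
```

```text
rot [ 0.001 -0.001 -0.003] shift now [ 0.0005 -0.0003  0.123 ] shift after turn [ 0.0007 -0.0002  0.123 ] q [-54.  -3.  17. 107.   1.  76. -31.]
```

View pics/w1.png

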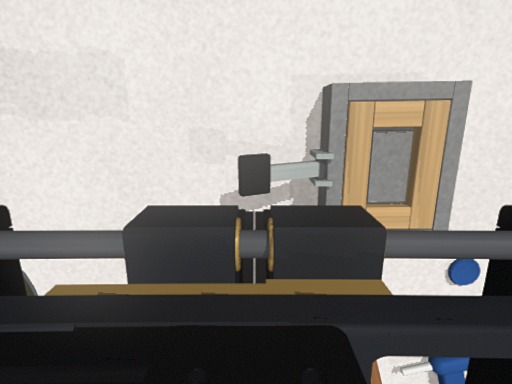

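Wrist view: paddle at (254,175), jig and frame to its right at (395,150). I'll refine the jig and paddle position from this.

```bash
python3 - <<'E'
from h import *
r=read_camera("wrist")
a=least_squares(lambda p:(proj(r,[(p[0],p[1],.079)])-[(254,175)])[0],(.4,.26));print("paddle",a.x)
E=lines(.11,.15,.048);L=lines(.15,.19,.047)
u=proj(r,place(JIG,E));u2=proj(r,place(JIG,L))
for n,X in(("frame",E),("jig",L),("both",np.vstack([E,L]))):
    Y=X[proj(r,place(JIG,X))[:,1]<225];print(n,edgefit(JIG,Y,[r]))
E
```

```text
paddle [0.40207015 0.2621957 ]
frame (array([0.56098424, 0.27907307, 0.11606586]), np.float64(-206.798828125))
jig (array([0.56138905, 0.27955623, 0.1190291 ]), np.float64(-232.42672729492188))
both (array([0.56130408, 0.27923445, 0.11870603]), np.float64(-218.59170532226562))
```

Call:
play_rows(
  steps=[
    [[0,0,0.045,0,0,0,0],[0,0,0.045,0,0,0,0],[0,0,0.04,0,0,0,0],[0,0,0.008,0,0,0,0],[0,0,0.005,0,0,0,0],[0,0,0.005,0,0,0,0],[0,0,0.005,0,0,0,0],[0,0,0.005,0,0,0,0],[0,0,0.005,0,0,0,0],[0,0,0.005,0,0,0,0],[0,0,0.005,0,0,0,0],[0,0,0.005,0,0,0,0]],
  ],
)

```text
time_s: 4.1
tool_pos: [0.4024, 0.2641, 0.047]
tool_rot: [180.0, -0.2, 96.6]
force: [-4.7, -0.0, 5.4]
grip_width: 0.0003
grasp_force: 3.5
```

Call:
play_rows(
  steps=[
    [[0,0,0.005,0,0,0,0],[0,0,0.005,0,0,0,0],[0,0,0.005,0,0,0,0],[0,0,0.002,0,0,0,0],[0,0,0.001,0,0,0,0],[0,0,0,0,0,0,0]],
  ],
)

```text
time_s: 4.7
tool_pos: [0.403, 0.2643, 0.0301]
tool_rot: [179.9, -0.2, 96.6]
force: [-6.7, -2.9, 13.6]
grip_width: 0.0006
grasp_force: 7.6
```

Call:
play_rows(
  steps=[
    [[0,0,0.002,0,0,0,0],[0,0,0.002,0,0,0,0],[0,0,0,0,0,0,0],[0,0,0,0,0,0,0]],
  ],
)

```text
time_s: 5.1
tool_pos: [0.4032, 0.2645, 0.0292]
tool_rot: [180.0, -0.2, 96.6]
force: [-14.2, -7.6, 40.1]
grip_width: 0.0006
grasp_force: 21.5
```

Call:
play_rows(
  steps=[
    [[0,0,-0.02,0,0,0,0],[0,0,-0.045,0,0,0,0],[0,0,-0.05,0,0,0,0.056],[0,0.05,-0.04,0,0,0,0.056],[0,0.05,0,0,0,0,0.056],[0,0.04,0,0,0,0,0.056],[0,0,0,0,0,0,0.056],[0,0,0,0,0,0,0.056]],
  ],
)

```text
time_s: 5.9
tool_pos: [0.5314, 0.2772, 0.1698]
tool_rot: [179.9, -0.0, 96.5]
force: [-0.7, 1.2, -0.4]
grip_width: 0.0407
grasp_force: 0.0
```

```bash
sed -i 's/^JIG=np.array(\[[^]]*\])/JIG=np.array([.5612,.2793,.1165])/' h.py; python3 - <<'E'
from h import *
r=read_camera("wrist");cv2.imwrite("pics/w2.png",cv2.cvtColor(r["frame"],cv2.COLOR_RGB2BGR))
E=np.vstack([lines(.11,.15,.078),lines(.054,.094,.078)]);Y=E[proj(r,place(JIG,E))[:,1]<225]
p,v=edgefit(JIG,Y,[r]);print("frame raised",p,v)
rs=[read_camera("scene"),read_camera("top")]
for z in(.048,.070,.074,.078,.082):print(z,edgefit(JIG,np.vstack([lines(.11,.15,z),lines(.054,.094,z)]),rs))
jx=place(p,[(1,0,0)])[0]-place(p,[(0,0,0)])[0]
go(place(p,[(.041,0,.052)])[0],jx,(0,0,-1))
E
```

```text
frame raised [0.56153016 0.27979515 0.11302425] -219.82650756835938
0.048 (array([0.56731889, 0.285123  , 0.08004597]), np.float64(-198.05899047851562))
0.07 (array([0.5559889 , 0.28062542, 0.12485986]), np.float64(-289.5486755371094))
0.074 (array([0.5593872 , 0.28030876, 0.11774635]), np.float64(-313.51824951171875))
0.078 (array([0.56196054, 0.27932426, 0.11655169]), np.float64(-317.9112854003906))
0.082 (array([0.56484405, 0.2793177 , 0.11671059]), np.float64(-301.80010986328125))
rot [ 0.    -0.001  0.002] shift now [-0.0017  0.0728  0.1177] shift after turn [-0.0013  0.0728  0.1177] q [-49.  14.  22.  96.  -6.  71. -19.]
```

View pics/w2.png

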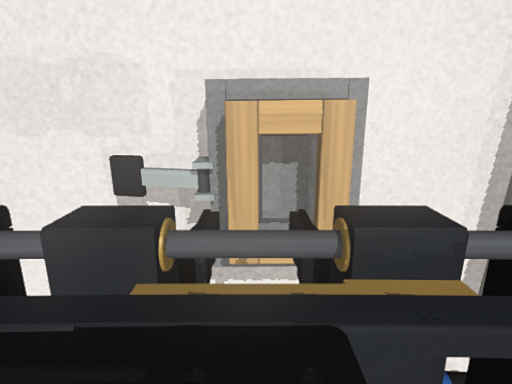

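The frame is up: the fit is best with its top at 78 mm. In the wrist view its window is at (290,190) and the paddle is down at (127,175). Now I grasp the far long rail.

Call:
play_rows(
  steps=[
    [[-0.001,0.037,0,0,0,0,0.056],[0,0.036,0,0,0,0,0.056],[0,0,0,0,0,0,0.056],[0,0,0.04,0,0,0,0.056],[0,0,0.035,0,0,0,0.056],[0,0,0.025,0,0,0,0.056],[0,0,0.015,0,0,0,0.056],[0,0,0.0025,0,0,0,0.056],[0,0,0,0,0,0,0.056],[0,0,0,0,0,0,0.056]],
  ],
)

```text
time_s: 7.05
tool_pos: [0.6043, 0.2848, 0.0534]
tool_rot: [179.8, -0.1, 96.5]
force: [-0.0, 0.1, 0.4]
grip_width: 0.0562
grasp_force: 0.0
```

Call:
play_rows(
  force=40,
  steps=[
    [[0,-0.002,0.001,0,0,0,0.056],[0,0,0,0,0,0,0],[0,0,0,0,0,0,0],[0,0,0,0,0,0,0],[0,0,0,0,0,0,0],[0,0,0,0,0,0,0],[0,0,0,0,0,0,0]],
  ],
)

```text
time_s: 7.75
tool_pos: [0.6016, 0.2839, 0.0504]
tool_rot: [180.0, -0.0, 96.5]
force: [0.1, -0.8, 0.5]
grip_width: 0.0278
grasp_force: 40.0
```

Call:
play_rows(
  steps=[
    [[0,0,-0.01,0,0,0,0],[0,0,-0.03,0,0,0,0],[0,0,-0.045,0,0,0,0],[0,0,-0.05,0,0,0,0],[0,0,-0.05,0,0,0,0],[0,0,-0.035,0,0,0,0],[0,0,0,0,0,0,0],[0,0,0,0,0,0,0]],
  ],
)

```text
time_s: 8.55
tool_pos: [0.6014, 0.2838, 0.2711]
tool_rot: [179.9, -0.0, 96.5]
force: [0.1, 0.5, -2.8]
grip_width: 0.0277
grasp_force: 40.0
```

```bash
python3 - <<'E'
from h import *
rs=[read_camera("scene"),read_camera("top")];gs=[np.minimum(grad(r),400) for r in rs]
u=np.array([.7071,0,.7071]);n=np.array([-.7071,0,.7071])
def model(xc):
    C=np.array([xc,0,.077]);F=C-.055*u-.009*n;t=np.linspace(0,1,40)[:,None];o=[]
    for y in(-.068,-.054,.054,.068):
        Y=np.array([0,y,0]);o+=[F+Y+.09*u*t,F+Y+.024*n*t]
    for y in(-.061,.061):
        for e in(F+.024*n,F+.09*u):o.append(e+np.array([0,y,0])+np.array([0,.014,0])*(t-.5))
    return np.vstack(o)
best=[]
for dx in np.arange(-.006,.007,.002):
  for xc in np.arange(-.03,.03,.001):
    v=[]
    for r,g in zip(rs,gs):
        W=place(EAS,model(xc)+[0,0,0]);W[:,0]+=dx;U=proj(r,W).astype(np.float32);v.append(cv2.remap(g,U[:,:1].copy(),U[:,1:].copy(),1).mean())
    best.append((sum(v),dx,xc,v))
best.sort(key=lambda b:-b[0])
for b in best[:5]:print(b)
_,dx,xc,_=best[0]
outs=[]
for r in rs:
    P=place(EAS,model(xc));P[:,0]+=dx;U=proj(r,P);B=proj(r,place(EAS,lines(.15,.15,.012)))
    x0,y0=int(U[:,0].mean())-50,int(U[:,1].mean())-48
    im=cv2.resize(cv2.cvtColor(r["frame"],cv2.COLOR_RGB2BGR)[y0:y0+96,x0:x0+100],None,fx=4,fy=4,interpolation=cv2.INTER_CUBIC)
    im=np.clip(im.astype(float)*1.6,0,255).astype(np.uint8);raw=im.copy()
    for X,c in((U,(0,255,0)),(B,(0,0,255))):
        for a in X:
            q=((a-[x0,y0]+.5)*4).astype(int);cv2.circle(im,(int(q[0]),int(q[1])),1,c,-1)
    outs.append(np.hstack([raw,im])[:296])
    outs[-1]=np.hstack([raw,im])[40:340]
cv2.imwrite("pics/e1.png",np.vstack(outs))
E
```

```text
(np.float32(312.5688), np.float64(-0.004), np.float64(-0.024999999999999994), [np.float32(183.74326), np.float32(128.82553)])
(np.float32(310.81354), np.float64(-0.002), np.float64(-0.025999999999999995), [np.float32(184.95189), np.float32(125.861664)])
(np.float32(310.5517), np.float64(-0.004), np.float64(-0.023999999999999994), [np.float32(179.26364), np.float32(131.28807)])
(np.float32(310.37903), np.float64(-0.002), np.float64(-0.024999999999999994), [np.float32(181.20013), np.float32(129.17891)])
(np.float32(309.8867), np.float64(-0.004), np.float64(-0.025999999999999995), [np.float32(184.76328), np.float32(125.123405)])
```

View pics/e1.png

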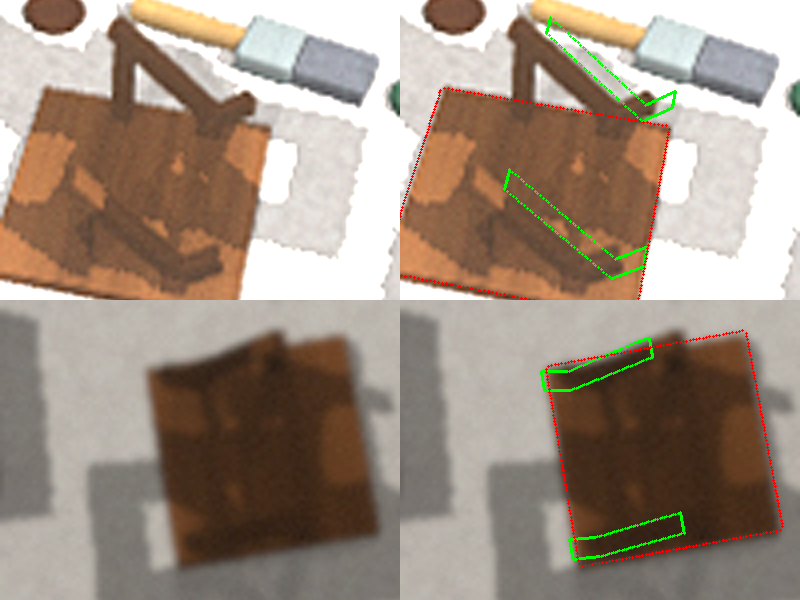

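The scene crop shows the real prongs about 25 px (crop scale) left of the green model, so the fit found a false optimum. I'll refit near xc≈0.

```bash
cat > ez.py <<'E'
from h import *
rs=[read_camera("scene"),read_camera("top")];gs=[np.minimum(grad(r),400) for r in rs]
u=np.array([.7071,0,.7071]);n=np.array([-.7071,0,.7071])
def model(xc):
    C=np.array([xc,0,.077]);F=C-.055*u-.009*n;t=np.linspace(0,1,40)[:,None];o=[]
    for y in(-.068,-.054,.054,.068):
        Y=np.array([0,y,0]);o+=[F+Y+.09*u*t,F+Y+.024*n*t]
    for y in(-.061,.061):
        for e in(F+.024*n,F+.09*u):o.append(e+np.array([0,y,0])+np.array([0,.014,0])*(t-.5))
    return np.vstack(o)
def sc(r,g,xc,dx):
    W=place(EAS,model(xc));W[:,0]+=dx;U=proj(r,W).astype(np.float32);return float(cv2.remap(g,U[:,:1].copy(),U[:,1:].copy(),1).mean())
for k in((0,),(1,),(0,1)):
    b=sorted(((sum(sc(rs[i],gs[i],xc,dx) for i in k),round(dx,4),round(xc,4)) for dx in np.arange(-.004,.005,.002) for xc in np.arange(-.014,.02,.001)),reverse=True)[:4];print(k,b)
_,dx,xc=b[0]
outs=[]
for r in rs:
    P=place(EAS,model(xc));P[:,0]+=dx;U=proj(r,P);B=proj(r,place(EAS,lines(.15,.15,.012)))
    x0,y0=int(U[:,0].mean())-50,int(U[:,1].mean())-38
    im=cv2.resize(cv2.cvtColor(r["frame"],cv2.COLOR_RGB2BGR)[y0:y0+75,x0:x0+100],None,fx=8,fy=8,interpolation=cv2.INTER_CUBIC)[:,:]
    im=np.clip(im.astype(float)*(1.6 if r is rs[0] else 3),0,255).astype(np.uint8)
    for X,c in((U,(0,255,0)),(B,(0,0,255))):
        for a in X:
            q=((a-[x0,y0]+.5)*8).astype(int);cv2.circle(im,(int(q[0]),int(q[1])),1,c,-1)
    outs.append(cv2.resize(im,(400,300)) if r is rs[1] else im)
im=outs[0];im[300:,400:]=outs[1];cv2.imwrite("pics/e2.png",im)
E
python3 ez.py
```

```text
(0,) [(151.8430633544922, np.float64(-0.004), np.float64(-0.003)), (150.92662048339844, np.float64(-0.004), np.float64(-0.002)), (150.62603759765625, np.float64(-0.004), np.float64(-0.004)), (149.67198181152344, np.float64(-0.004), np.float64(-0.005))]
(1,) [(101.48905181884766, np.float64(-0.002), np.float64(-0.014)), (100.01067352294922, np.float64(-0.002), np.float64(-0.013)), (98.3271713256836, np.float64(-0.002), np.float64(-0.012)), (96.84306335449219, np.float64(-0.002), np.float64(-0.011))]
(0, 1) [(242.24465942382812, np.float64(-0.004), np.float64(-0.003)), (241.59242248535156, np.float64(-0.004), np.float64(-0.002)), (241.08563995361328, np.float64(-0.002), np.float64(-0.003)), (240.15660095214844, np.float64(-0.004), np.float64(-0.004))]
```

View pics/e2.png

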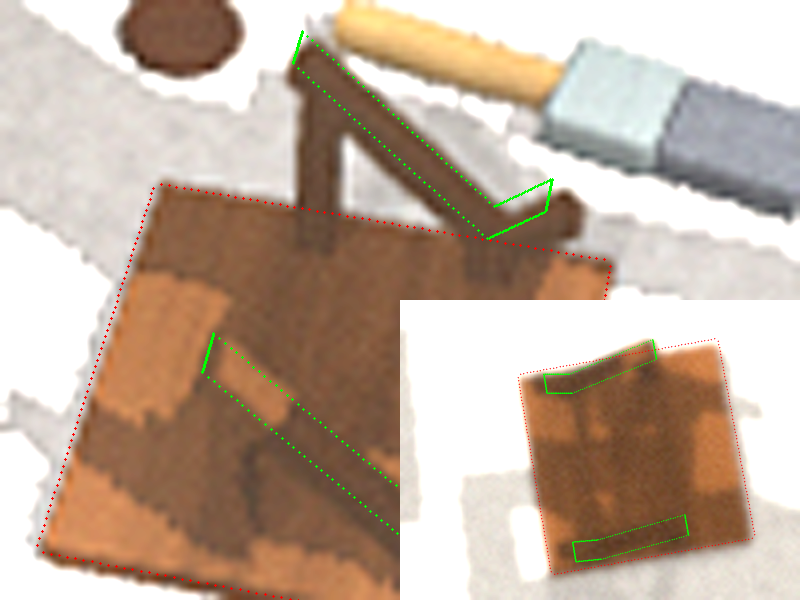

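```bash
sed -i 's/EAS=np.array(\[[^]]*\])/EAS=np.array([.536,-.0174,-1.380])/' h.py; cat >> h.py <<'E'
XC=-.003
def eas(v): return place([0,0,EAS[2]],[v])[0]
EU=eas([.7071,0,.7071]);EN=eas([-.7071,0,.7071]);SEAT=place(EAS,[(XC,0,.077)])[0]
E
python3 - <<'E'
from h import *
T=SEAT+.041*EU-.0186*EN
print("seatTCP",T,"EU",EU,"EN",EN)
A=T+.06*EN+.008*EU;print(A)
go(A,EU,-EN)
E
```

```text
seatTCP [ 0.54342314 -0.05583285  0.09283904] EU [ 0.13409503 -0.69426863  0.7071    ] EN [-0.13409503  0.69426863  0.7071    ]
[ 0.5364502  -0.01973088  0.14092184]
rot [-0.633 -0.581  1.412] shift now [-0.2939 -0.0974  0.1278] shift after turn [-0.1202  0.1122  0.2918] q [-45.  20.  24.  78.  -8.  84. -15.]
```

Call:
play_rows(
  steps=[
    [[-0.04,-0.015,0,0,0,0,0],[-0.04,-0.015,0,0,0,0,0],[-0.04,-0.015,0,0,0,0,0],[-0.04,-0.015,0,0,0,0,0],[-0.04,-0.015,0,0,0,0,0]],
  ],
)

```text
time_s: 9.25
tool_pos: [0.5482, 0.075, 0.2689]
tool_rot: [-179.9, 0.0, 96.5]
force: [1.1, 0.2, -1.6]
grip_width: 0.0275
grasp_force: 40.0
```

Call:
play_rows(
  steps=[
    [[0,0,0,-0.0528,-0.0484,0.1177,0],[0,0,0,-0.0528,-0.0484,0.1177,0],[0,0,0,-0.0528,-0.0484,0.1177,0],[0,0,0,-0.0528,-0.0484,0.1177,0],[0,0,0,-0.0528,-0.0484,0.1177,0],[0,0,0,-0.0528,-0.0484,0.1177,0],[0,0,0,-0.0528,-0.0484,0.1177,0],[0,0,0,-0.0528,-0.0484,0.1177,0],[0,0,0,-0.0528,-0.0484,0.1177,0],[0,0,0,-0.0528,-0.0484,0.1177,0],[0,0,0,-0.0528,-0.0484,0.1177,0],[0,0,0,-0.0528,-0.0484,0.1177,0]],
  ],
)

```text
time_s: 10.45
tool_pos: [0.5487, 0.0773, 0.2689]
tool_rot: [134.9, -0.2, 10.7]
force: [0.2, 0.2, -2.9]
grip_width: 0.0277
grasp_force: 40.0
```

```bash
cat > g.py <<'E'
from h import *
T=SEAT+.041*EU-.0186*EN
go(T+.06*EN+.008*EU,EU,-EN)
E
python3 g.py
```

```text
rot [ 0.001 -0.    -0.006] shift now [-0.0306 -0.0249  0.1562] shift after turn [-0.0304 -0.0248  0.1562] q [ -53.   15.   20.   96.   36.   90. -119.]
```

Call:
play_rows(
  steps=[
    [[-0.0065,-0.005,0.03,0,0,-0.005,0],[-0.006,-0.005,0.03,0,0,0,0],[-0.006,-0.005,0.03,0,0,0,0],[-0.006,-0.005,0.03,0,0,0,0],[-0.006,-0.005,0.03,0,0,0,0],[0,0,0.006,0,0,0,0],[0,0,0,0,0,0,0],[0,0,0,0,0,0,0]],
  ],
)

```text
time_s: 11.25
tool_pos: [0.5386, -0.0186, 0.143]
tool_rot: [135.1, -0.1, 11.2]
force: [0.6, 0.2, -2.0]
grip_width: 0.0279
grasp_force: 40.0
```

```bash
python3 g.py; python3 - <<'E'
from h import *
r=read_camera("scene");cv2.imwrite("pics/s3.png",cv2.resize(cv2.cvtColor(r["frame"],cv2.COLOR_RGB2BGR)[130:280,180:380],None,fx=4,fy=4,interpolation=cv2.INTER_CUBIC))
E
```

```text
rot [-0.001 -0.005  0.002] shift now [-0.0023 -0.001   0.0019] shift after turn [-0.0023 -0.001   0.002 ] q [ -49.   16.   23.  111.   39.   73. -123.]
```

View pics/s3.png

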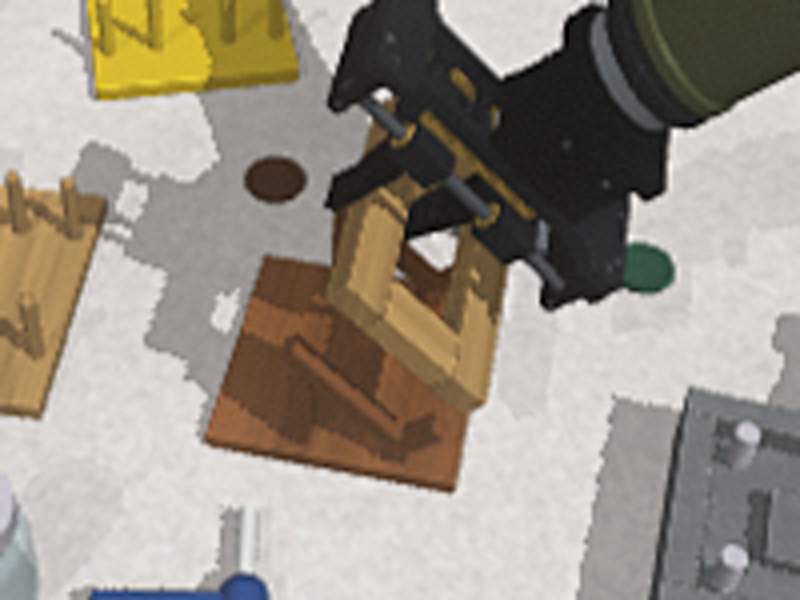

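The frame is held square to the prongs. It spans (340,290)–(485,405), with the far prong below it at (350,395). Next I advance towards the prongs.

Call:
play_rows(
  steps=[
    [[-0.002,0,0.02,0,0,0,0],[0,0,0.018,0,0,0,0],[0,0,0.01,0,0,0,0],[0,0,0.005,0,0,0,0],[0,0,0.003,0,0,0,0],[0,0,0,0,0,0,0]],
  ],
)

```text
time_s: 11.9
tool_pos: [0.5437, -0.0587, 0.1029]
tool_rot: [135.0, -0.1, 11.1]
force: [0.5, -1.1, -1.8]
grip_width: 0.028
grasp_force: 40.0
```

```bash
python3 g.py;
```

```text
rot [-0.001 -0.004  0.002] shift now [ 0.0005 -0.0012 -0.0549] shift after turn [ 0.0003 -0.0011 -0.0549] q [ -46.   18.   24.  114.   41.   66. -124.]
```

Call:
play_rows(
  steps=[
    [[0,0,0.002,0,0,0,0],[0,0,0.002,0,0,0,0],[0,0,0,0,0,0,0]],
  ],
)

```text
time_s: 12.2
tool_pos: [0.5443, -0.0595, 0.1018]
tool_rot: [135.0, -0.1, 11.2]
force: [-8.2, 8.2, 14.4]
grip_width: 0.0277
grasp_force: 40.1
```

Call:
play_rows(
  steps=[
    [[0,0,0.0015,0,0,0,0],[0,0,0.0015,0,0,0,0],[0,0,0,0,0,0,0]],
  ],
)

```text
time_s: 12.5
tool_pos: [0.5445, -0.0604, 0.101]
tool_rot: [135.0, -0.1, 11.2]
force: [-14.3, 13.5, 23.8]
grip_width: 0.0276
grasp_force: 40.4
```

Call:
play_rows(
  steps=[
    [[0,0,-0.003,0,0,0,0],[0,-0.002,0,0,0,0,0],[0,-0.002,0,0,0,0,0],[0,-0.002,0,0,0,0,0],[0,0,0,0,0,0,0]],
  ],
)

```text
time_s: 13.0
tool_pos: [0.5452, -0.0571, 0.0985]
tool_rot: [134.9, -0.2, 11.2]
force: [-2.1, 5.6, 13.9]
grip_width: 0.0276
grasp_force: 39.8
```

Call:
play_rows(
  steps=[
    [[0,-0.0015,0,0,0,0,0],[0,-0.0015,0,0,0,0,0],[0,0,0,0,0,0,0]],
  ],
)

```text
time_s: 13.3
tool_pos: [0.5452, -0.055, 0.0966]
tool_rot: [134.9, -0.3, 11.2]
force: [-1.7, 4.4, 13.7]
grip_width: 0.0275
grasp_force: 39.8
```

```bash
python3 g.py; python3 - <<'E'
from h import *
r=read_camera("scene");cv2.imwrite("pics/s4.png",cv2.resize(cv2.cvtColor(r["frame"],cv2.COLOR_RGB2BGR)[160:260,220:353],None,fx=6,fy=6,interpolation=cv2.INTER_CUBIC))
E
```

```text
rot [ 0.002 -0.007  0.001] shift now [-0.0015  0.0058 -0.057 ] shift after turn [-0.0019  0.0057 -0.057 ] q [ -46.   19.   24.  114.   41.   66. -125.]
```

View pics/s4.png

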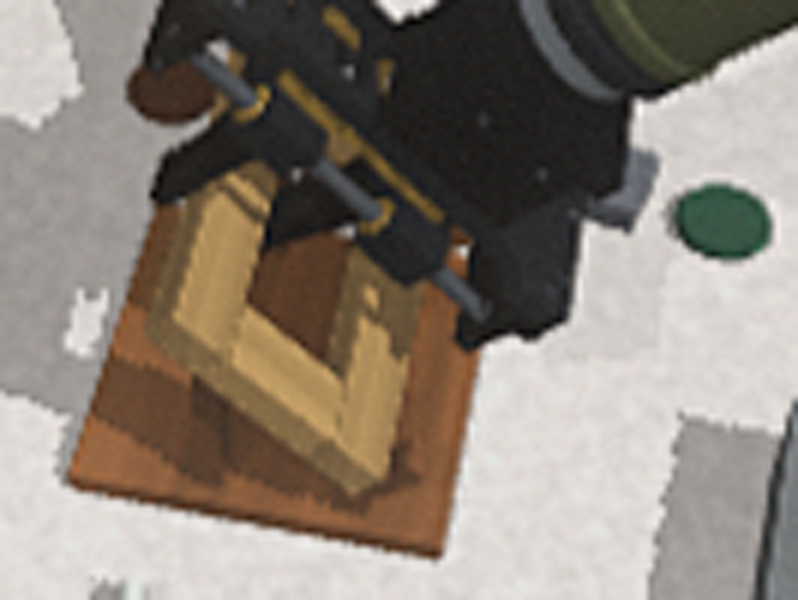

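Call:
play_rows(
  steps=[
    [[0,-0.0015,0,0,0,0,0],[0,-0.0015,0,0,0,0,0],[0,0,0,0,0,0,0]],
  ],
)

```text
time_s: 13.65
tool_pos: [0.5451, -0.0527, 0.0946]
tool_rot: [134.9, -0.3, 11.3]
force: [-1.5, 4.5, 13.8]
grip_width: 0.0276
grasp_force: 39.7
```

Call:
play_rows(
  steps=[
    [[0,-0.0015,0,0,0,0,0],[0,-0.0015,0,0,0,0,0],[0,0,0,0,0,0,0]],
  ],
)

```text
time_s: 13.95
tool_pos: [0.5449, -0.051, 0.0929]
tool_rot: [134.8, -0.3, 11.3]
force: [-0.9, 3.9, 14.9]
grip_width: 0.0274
grasp_force: 39.7
```

Call:
play_rows(
  steps=[
    [[0,-0.0015,-0.0005,0,0,0,0],[0,-0.0015,0,0,0,0,0],[0,0,0,0,0,0,0]],
  ],
)

```text
time_s: 14.25
tool_pos: [0.5448, -0.0509, 0.0928]
tool_rot: [134.6, -0.3, 11.1]
force: [-1.2, -0.2, 21.3]
grip_width: 0.0279
grasp_force: 40.0
```

Call:
play_rows(
  steps=[
    [[0,-0.0015,0,0,0,0,0],[0,-0.0015,0,0,0,0,0],[0,0,0,0,0,0,0]],
  ],
)

```text
time_s: 14.55
tool_pos: [0.5447, -0.0509, 0.0927]
tool_rot: [134.4, -0.3, 11.0]
force: [-2.4, -1.7, 28.3]
grip_width: 0.0275
grasp_force: 40.3
```

```bash
python3 g.py
```

```text
rot [ 0.011 -0.005 -0.003] shift now [-0.0018  0.012  -0.0567] shift after turn [-0.0021  0.0113 -0.0568] q [ -46.   20.   24.  114.   41.   66. -126.]
```

The ledge is reached: it stops and the force climbs. I relax and release.

Call:
play_rows(
  steps=[
    [[0,0.004,0,0,0,0,0],[0,0,0,0,0,0,0],[0,0,0,0,0,0,0.052],[0,0,0,0,0,0,0.052],[0,0,0,0,0,0,0.052],[0,0,0,0,0,0,0.052],[0,0,0,0,0,0,0.052]],
  ],
)

```text
time_s: 15.25
tool_pos: [0.5413, -0.0498, 0.0878]
tool_rot: [135.0, -0.0, 11.1]
force: [0.4, 0.8, -0.2]
grip_width: 0.0508
grasp_force: 0.0
```

Call:
play_rows(
  steps=[
    [[0,0,-0.01,0,0,0,0.052],[0,0,-0.02,0,0,0,0.052],[0,0,-0.03,0,0,0,0.052],[0,0,-0.04,0,0,0,0.052],[0,0,-0.04,0,0,0,0.052],[0,0,0,0,0,0,0.052]],
  ],
)

```text
time_s: 15.85
tool_pos: [0.5242, 0.0537, 0.1904]
tool_rot: [135.3, -0.4, 11.6]
force: [0.3, 0.7, -0.9]
grip_width: 0.0519
grasp_force: 0.0
```

```bash
cat >> h.py <<'E'
SEAT=SEAT-.0035*EU+.0032*EN
E
python3 - <<'E'
from h import *
rs=[read_camera("scene"),read_camera("top"),read_camera("wrist")]
V=np.cross(EU,EN)
L=np.vstack([lines(.15,.11,0),lines(.094,.054,0)])
if 1:
    tot=[]
    for i,r in enumerate(rs):
        g=np.minimum(grad(r),300)
        def f(p,g=g,r=r):
            P=SEAT+(.055+0)*0+p[0]*.01*EU+p[1]*.01*V+.009*EN
            c,s=np.cos(p[2]*.05),np.sin(p[2]*.05);a,b=c*L[:,0]-s*L[:,1],s*L[:,0]+c*L[:,1]
            U=proj(r,P+a[:,None]*V+b[:,None]*EU).astype(np.float32);return -float(cv2.remap(g,U[:,:1].copy(),U[:,1:].copy(),1).mean())
        b=min((minimize(f,s,method="Nelder-Mead") for s in([0,0,0],[.5,0,0],[-.5,0,0],[0,.5,0],[0,-.5,0],[0,0,1],[0,0,-1])),key=lambda m:m.fun)
        print(i,"dU,dV mm",np.round(b.x[:2]*10,1),"rot",round(b.x[2]*.05,3),b.fun,f([0,0,0]))
r=rs[0];cv2.imwrite("pics/s5.png",cv2.resize(cv2.cvtColor(r["frame"],cv2.COLOR_RGB2BGR)[160:260,220:353],None,fx=6,fy=6,interpolation=cv2.INTER_CUBIC))
s=get_obs();print(s["tool_pos"],s["tool_rot"],V)
E
```

```text
0 dU,dV mm [ 0.  -1.4] rot 0.0 -216.05027770996094 -209.77015686035156
1 dU,dV mm [ 0.  -2.9] rot 0.0 -101.2073745727539 -89.54186248779297
2 dU,dV mm [ 0.  -1.9] rot 0.0 -215.6110076904297 -150.224365234375
[0.52201746 0.04690676 0.18694405] [ 1.35017747e+02 -1.95237859e-02  1.11136990e+01] [-0.9818347  -0.18963719  0.        ]
```

View pics/s5.png

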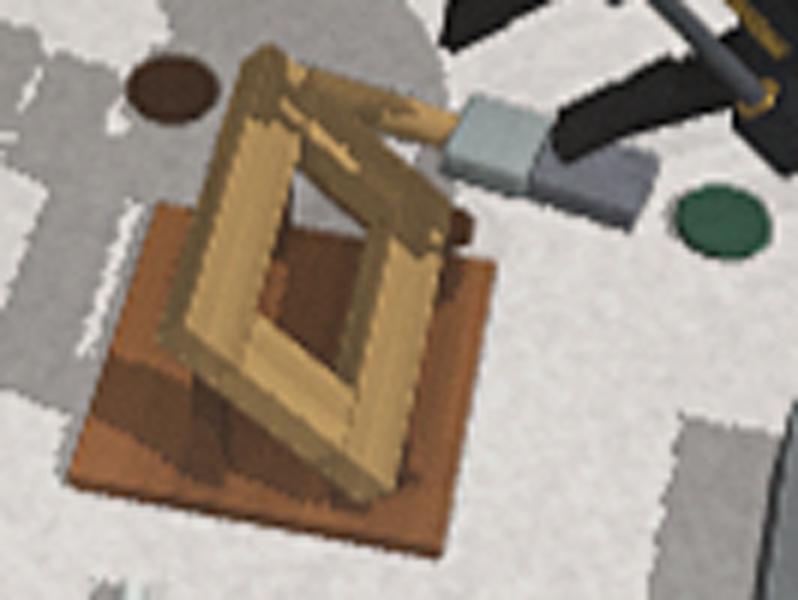

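The frame leans correctly on both ledges, spanning (165,340)–(440,240). Next I swing over the top to take its upper edge.

Call:
play_rows(
  steps=[
    [[0,0.03,-0.03,0,0,0,0.06],[0,0.035,-0.03,0,0,0,0.06],[0,0.035,-0.03,0,0,0,0.06]],
  ],
)

```text
time_s: 16.3
tool_pos: [0.5228, 0.0382, 0.3217]
tool_rot: [134.9, 0.2, 11.0]
force: [0.2, -0.2, 0.1]
grip_width: 0.0596
grasp_force: 0.0
```

Call:
play_rows(
  steps=[
    [[0,0,0,0.1428,0,0,0.06],[0,0,0,0.1428,0,0,0.06],[0,0,0,0.1428,0,0,0.06],[0,0,0,0.1428,0,0,0.06],[0,0,0,0.1428,0,0,0.06],[0,0,0,0.1428,0,0,0.06],[0,0,0,0.1428,0,0,0.06],[0,0,0,0.1428,0,0,0.06],[0,0,0,0.1428,0,0,0.06],[0,0,0,0.1428,0,0,0.06],[0,0,0,0.1428,0,0,0.06],[0,0,0,0,0,0,0.06]],
  ],
)

```text
time_s: 17.5
tool_pos: [0.5226, 0.0351, 0.316]
tool_rot: [-134.9, 0.6, 10.5]
force: [-0.5, -1.1, 0.5]
grip_width: 0.0601
grasp_force: 0.0
```

```bash
cat > g2.py <<'E'
from h import *
V=np.cross(EU,EN);T=SEAT+.022*EU-.002*V;print("T",T)
go(T+.11*EU,-EN,-EU)
print(get_obs()["tool_pos"],get_obs()["tool_rot"])
E
python3 g2.py
```

```text
T [ 0.5394464  -0.02469748  0.09234407]
rot [-0.001  0.002 -0.013] shift now [0.0078 0.2018 0.0041] shift after turn [0.0052 0.2019 0.0044] q [-17.  17.  44.  91. -47. 106. -52.]
[0.52262463 0.03507812 0.31601267] [-134.91915706    0.59675864   10.46594146]
```

Call:
play_rows(
  steps=[
    [[0.001,0.035,0,0,0,-0.013,0.06],[0.001,0.035,0,0,0,0,0.06],[0.001,0.035,0,0,0,0,0.06],[0.001,0.035,0,0,0,0,0.06],[0.001,0.035,0.002,0,0,0,0.06],[0,0.027,0.002,0,0,0,0.06],[0,0,0,0,0,0,0.06],[0,0,0,0,0,0,0.06],[0,0,0,0,0,0,0.06]],
  ],
)

```text
time_s: 18.4
tool_pos: [0.5581, -0.0944, 0.1774]
tool_rot: [-135.0, -0.7, 11.8]
force: [0.1, 0.3, 0.3]
grip_width: 0.06
grasp_force: 0.0
```

```bash
python3 g2.py; python3 - <<'E'
from h import *
r=read_camera("wrist")
im=cv2.cvtColor(r["frame"],cv2.COLOR_RGB2BGR);V=np.cross(EU,EN)
for s in(-1,1):
    for U in(.055,):
        q=proj(r,[SEAT+U*EU+s*.009*EN-.002*V+t*V for t in(-.075,.075)]).round(0).astype(int);print(s,q.tolist());cv2.line(im,tuple(map(int,q[0])),tuple(map(int,q[1])),(0,255,0),1)
cv2.imwrite("pics/w6.png",im)
E
```

```text
T [ 0.5394464  -0.02469748  0.09234407]
rot [-0.     0.002  0.019] shift now [-0.0053  0.0092  0.0011] shift after turn [-0.0051  0.0093  0.0011] q [ -2.  36.  43.  86. -50. 106. -32.]
[ 0.55813161 -0.09440298  0.17743314] [-135.00183286   -0.6821333    11.75754356]
-1 [[278, 106], [272, 277]]
1 [[255, 105], [252, 276]]
```

View pics/w6.png

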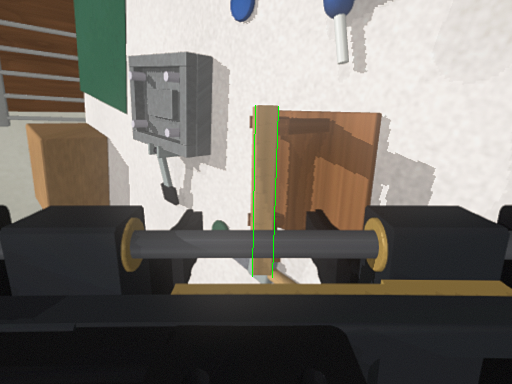

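The predicted upper edge (green) matches the frame at columns 254–279. I correct by the remaining 9 mm and go down.

Call:
play_rows(
  steps=[
    [[-0.005,0.009,0,0,0,0.019,0.06],[0,0,0.03,0,0,0,0.06],[0,0,0.03,0,0,0,0.06],[0,0,0.02,0,0,0,0.06],[0,0,0,0,0,0,0.06],[0,0,0,0,0,0,0.06],[0,0,0,0,0,0,0.06]],
  ],
)

```text
time_s: 19.15
tool_pos: [0.5439, -0.0488, 0.1139]
tool_rot: [-135.1, 0.1, 10.8]
force: [0.4, -0.5, -0.4]
grip_width: 0.0603
grasp_force: 0.0
```

```bash
python3 g2.py
```

```text
T [ 0.5394464  -0.02469748  0.09234407]
rot [ 0.001 -0.    -0.003] shift now [ 0.0002 -0.002  -0.0774] shift after turn [ 0.0002 -0.0021 -0.0774] q [ -6.  36.  42.  94. -51.  99. -31.]
[ 0.5438827  -0.04880942  0.1138816 ] [-1.35073933e+02  1.18367024e-01  1.08050888e+01]
```

Call:
play_rows(
  force=40,
  steps=[
    [[0,-0.002,0.015,0,0,0,0.06],[0,0,0.012,0,0,0,0.06],[0,0,0.005,0,0,0,0.06],[0,0,0,0,0,0,0.06],[0,0,0,0,0,0,0],[0,0,0,0,0,0,0],[0,0,0,0,0,0,0],[0,0,0,0,0,0,0],[0,0,0,0,0,0,0],[0,0,0,0,0,0,0]],
  ],
)

```text
time_s: 20.15
tool_pos: [0.5387, -0.0238, 0.0917]
tool_rot: [-135.0, 0.2, 10.9]
force: [-0.0, -0.5, 0.0]
grip_width: 0.0198
grasp_force: 0.8
```

Call:
play_rows(
  steps=[
    [[0,0,0,0,0,0,0],[0,0,0,0,0,0,0]],
  ],
)

```text
time_s: 20.35
tool_pos: [0.5387, -0.0232, 0.0922]
tool_rot: [-134.9, 0.2, 10.9]
force: [-0.6, 1.1, 2.7]
grip_width: 0.0177
grasp_force: 39.7
```

```bash
python3 g2.py
```

```text
T [ 0.5394464  -0.02469748  0.09234407]
rot [-0.002  0.002 -0.002] shift now [ 0.0002  0.0009 -0.1112] shift after turn [ 0.0004  0.0011 -0.1112] q [ -8.  36.  41.  97. -52.  96. -30.]
[ 0.53871204 -0.02317608  0.09223042] [-134.89383215    0.17307494   10.91035958]
```

Call:
play_rows(
  steps=[
    [[0,-0.01,-0.01,0,0,0,0],[0,-0.02,-0.02,0,0,0,0],[0,-0.025,-0.025,0,0,0,0],[0,-0.03,-0.03,0,0,0,0],[0,-0.03,-0.03,0,0,0,0],[0,-0.025,-0.025,0,0,0,0]],
  ],
)

```text
time_s: 20.95
tool_pos: [0.5393, -0.0246, 0.2923]
tool_rot: [-135.1, 0.1, 10.8]
force: [0.0, 0.5, -1.4]
grip_width: 0.0173
grasp_force: 39.7
```

Call:
play_rows(
  steps=[
    [[0,0,0,-0.13,0,0,0],[0,0,0,-0.13,0,0,0],[0,0,0,-0.13,0,0,0],[0,0,0,-0.13,0,0,0],[0,0,0,-0.13,0,0,0],[0,0,0,-0.135,0,0,0],[0,0,0,0,0,0,0]],
  ],
)

```text
time_s: 21.65
tool_pos: [0.5391, -0.0177, 0.2904]
tool_rot: [-179.8, 0.1, 11.5]
force: [0.1, 1.3, -1.2]
grip_width: 0.0179
grasp_force: 39.8
```

```bash
cat > g3.py <<'E'
from h import *
P=place(RACK,[(0,.045,.19)])[0];P[2]=.19
go(P,place([0,0,RACK[2]],[(0,-1,0)])[0],(0,0,-1));s=get_obs();print(P,s["tool_pos"],s["tool_rot"],s["force"])
E
python3 g3.py
```

```text
rot [-0.003  0.002 -0.07 ] shift now [-0.0171  0.2097  0.0997] shift after turn [-0.0318  0.2077  0.1004] q [-43.   3.  44.  94.  -3.  84. -77.]
[ 0.56379709 -0.22633031  0.19      ] [ 0.53905573 -0.01772178  0.29037287] [-1.79812546e+02  9.67168971e-02  1.14680875e+01] [ 0.07335121  1.29393396 -1.22114353]
```

Call:
play_rows(
  steps=[
    [[0,0,0,-0.003,0,-0.07,0],[-0.005,0.035,0,0,0,0,0],[-0.005,0.035,0,0,0,0,0],[-0.005,0.035,0,0,0,0,0],[-0.005,0.035,0.01,0,0,0,0],[-0.006,0.035,0.015,0,0,0,0],[-0.006,0.033,0.015,0,0,0,0],[0,0,0,0,0,0,0],[0,0,0,0,0,0,0],[0,0,0,0,0,0,0]],
  ],
)

```text
time_s: 22.65
tool_pos: [0.5617, -0.2331, 0.2503]
tool_rot: [180.0, 0.1, 14.8]
force: [0.1, 1.5, -1.9]
grip_width: 0.0175
grasp_force: 39.8
```

```bash
python3 g3.py; python3 - <<'E'
from h import *
for c in("wrist","top","scene"):
    r=read_camera(c);B=lines(.18,.15,.014)
    t=np.linspace(0,2*np.pi,40)
    pegs=np.vstack([np.c_[x+.005*np.cos(t),y+.005*np.sin(t),.067+0*t] for x in(-.05,.05) for y in(.045-.018,.045+.018,-.045-.018,-.045+.018)])
    E=np.vstack([B,pegs])
    U=proj(r,place(RACK,E));m=(U[:,1]>3)&(U[:,1]<(205 if c=="wrist" else 380))&(U[:,0]>3)&(U[:,0]<508)
    p,v=edgefit(RACK,E[m],[r]);print(c,m.sum(),np.round(p,4),v)
    if c=="wrist":
        im=cv2.cvtColor(r["frame"],cv2.COLOR_RGB2BGR)
        for a in proj(r,place(RACK,E)):
            if abs(a).max()<600: cv2.circle(im,(int(round(a[0])),int(round(a[1]))),0,(0,255,0),-1)
        cv2.imwrite("pics/w7.png",cv2.resize(im,(800,600),interpolation=cv2.INTER_CUBIC))
E
```

```text
rot [ 0.     0.003 -0.011] shift now [ 0.0039 -0.006   0.0603] shift after turn [ 0.0038 -0.006   0.0603] q [-22.  17.  52.  89. -14.  81. -44.]
[ 0.56379709 -0.22633031  0.19      ] [ 0.56173905 -0.23307387  0.25033252] [1.79986742e+02 1.44396478e-01 1.48406363e+01] [ 0.14499202  1.48057112 -1.85634645]
wrist 421 [ 0.5771 -0.2714  0.2696] -152.5390167236328
top 560 [ 0.5758 -0.2576  0.2704] -28.90554428100586
scene 560 [ 0.5833 -0.2696  0.2701] -171.447998046875
```

View pics/w7.png

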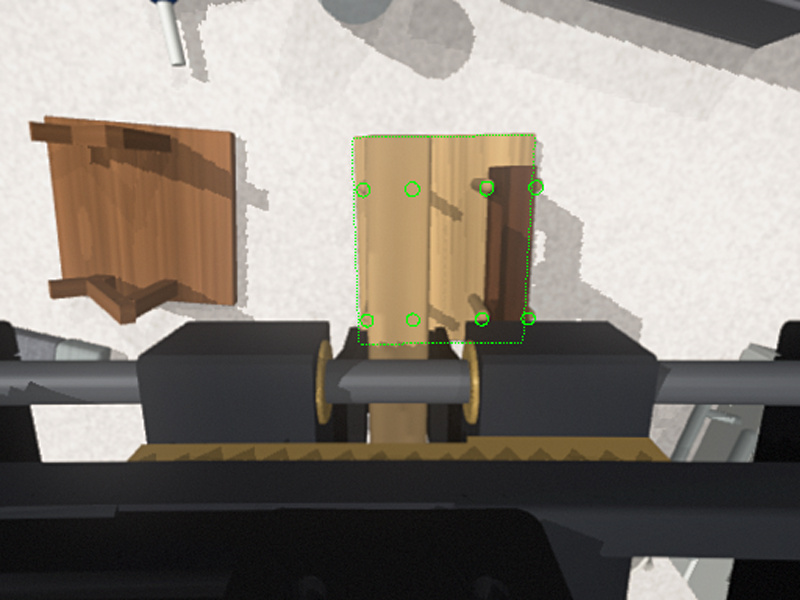

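```bash
sed -i 's/RACK=np.array(\[[^]]*\])/RACK=np.array([.5767,-.2708,.270])/' h.py; python3 g3.py
```

```text
rot [ 0.001  0.002 -0.008] shift now [ 0.0036 -0.0038  0.0606] shift after turn [ 0.0035 -0.0037  0.0606] q [-22.  17.  52.  89. -13.  81. -44.]
[ 0.56469709 -0.22743031  0.19      ] [ 0.56231557 -0.23192185  0.2506348 ] [1.79940794e+02 1.21222649e-01 1.49937412e+01] [ 0.15401638 -0.41135477 -1.36372804]
```

Call:
play_rows(
  steps=[
    [[0.004,-0.005,0.02,0,0.003,-0.011,0],[0,0,0.03,0,0,0,0],[0,0,0.03,0,0,0,0],[0,0,0.017,0,0,0,0],[0,0,0,0,0,0,0],[0,0,0,0,0,0,0],[0,0,0,0,0,0,0]],
  ],
)

```text
time_s: 23.5
tool_pos: [0.5655, -0.2278, 0.155]
tool_rot: [179.8, -0.1, 15.5]
force: [-0.5, 0.5, -1.9]
grip_width: 0.0178
grasp_force: 39.8
```

```bash
python3 g3.py; python3 - <<'E'
from h import *
r=read_camera("scene");cv2.imwrite("pics/s8.png",cv2.resize(cv2.cvtColor(r["frame"],cv2.COLOR_RGB2BGR)[130:240,105:252],None,fx=5.4,fy=5.4,interpolation=cv2.INTER_CUBIC))
E
```

```text
rot [ 0.003 -0.002  0.001] shift now [-0.0005 -0.0005 -0.035 ] shift after turn [-0.0006 -0.0006 -0.035 ] q [-21.  21.  50.  96. -17.  71. -42.]
[ 0.56469709 -0.22743031  0.19      ] [ 0.56545684 -0.2278389   0.15499327] [ 1.79811476e+02 -1.21666223e-01  1.55305891e+01] [-0.51374499  0.50188004 -1.91344798]
```

View pics/s8.png

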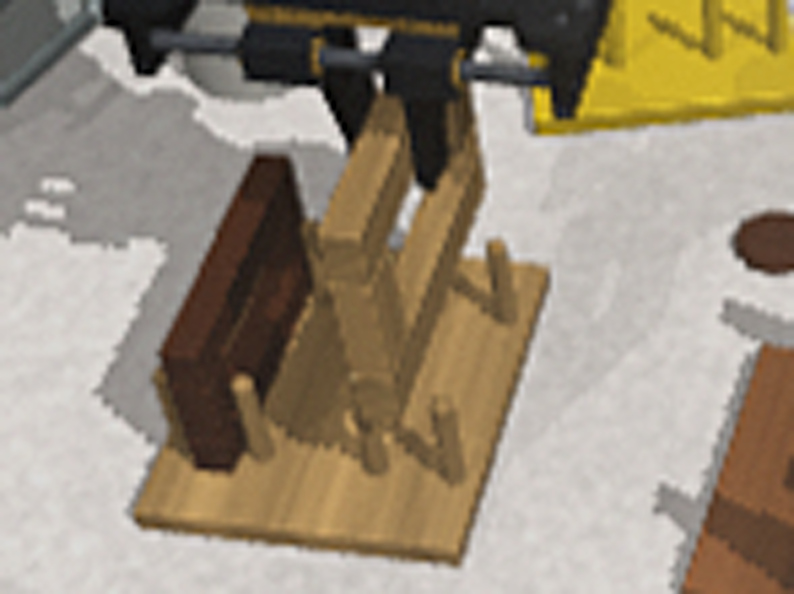

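Scene crop: frame lower end at about (375,410), near peg tips at about (352,415) and (440,403). I'll compare these with the projections before lowering.

```bash
python3 - <<'E'
from h import *
r=read_camera("scene")
f=lambda P:np.round((proj(r,P)-[105,130]+.5)*5.4,0).tolist()
print("pegs",f(place(RACK,[(.05,.027,.067),(.05,.063,.067),(-.05,.063,.067),(.05,-.027,.067)])))
print("base",f(place(RACK,[(.09,.075,.014),(.09,-.075,.014),(-.09,.075,.014)])))
s=get_obs();p=np.array([s["tool_pos"][0],s["tool_pos"][1],.27-.0]);z=s["tool_pos"][2]
print("frame end bottom/top",f(place(p,[(.075,-.009,z-.076),(.075,.009,z-.076),(.075,-.009,z+.034),(.075,.009,z+.034)])))
g=np.clip(r["frame"].astype(float)*1.2,0,255).astype(np.uint8)[185:225,160:200]
cv2.imwrite("pics/s9.png",cv2.resize(cv2.cvtColor(g,cv2.COLOR_RGB2BGR),None,fx=14,fy=14,interpolation=cv2.INTER_CUBIC))
E
```

```text
pegs [[361.0, 391.0], [442.0, 400.0], [497.0, 241.0], [242.0, 378.0]]
base [[459.0, 550.0], [132.0, 511.0], [551.0, 263.0]]
frame end bottom/top [[359.0, 420.0], [401.0, 425.0], [316.0, 235.0], [362.0, 240.0]]
```

The projections agree to within about 1 mm, so I lower the frame into the slot.

Call:
play_rows(
  steps=[
    [[-0.0005,0,0.01,0,0,0,0],[0,0,0.01,0,0,0,0],[0,0,0.01,0,0,0,0],[0,0,0,0,0,0,0]],
  ],
)

```text
time_s: 24.0
tool_pos: [0.5624, -0.2268, 0.1208]
tool_rot: [-180.0, 0.2, 15.5]
force: [-0.7, 0.0, -2.4]
grip_width: 0.0178
grasp_force: 39.8
```

Call:
play_rows(
  steps=[
    [[0,0,0.01,0,0,0,0],[0,0,0.01,0,0,0,0],[0,0,0.007,0,0,0,0],[0,0,0.003,0,0,0,0],[0,0,0,0,0,0,0],[0,0,0,0,0,0,0]],
  ],
)

```text
time_s: 24.6
tool_pos: [0.564, -0.2278, 0.0933]
tool_rot: [179.9, 0.0, 15.5]
force: [-0.4, 0.5, -1.2]
grip_width: 0.0176
grasp_force: 39.8
```

Call:
play_rows(
  steps=[
    [[0,0,0.0015,0,0,0,0],[0,0,0.0015,0,0,0,0],[0,0,0,0,0,0,0]],
  ],
)

```text
time_s: 24.9
tool_pos: [0.5642, -0.2277, 0.0905]
tool_rot: [179.9, -0.0, 15.5]
force: [0.4, 0.0, -0.2]
grip_width: 0.0178
grasp_force: 39.8
```

Call:
play_rows(
  steps=[
    [[0,0,0.001,0,0,0,0],[0,0,0.001,0,0,0,0],[0,0,0,0,0,0,0]],
  ],
)

```text
time_s: 25.2
tool_pos: [0.5646, -0.2278, 0.0902]
tool_rot: [179.9, -0.1, 15.5]
force: [-3.1, 0.9, 9.5]
grip_width: 0.0174
grasp_force: 39.8
```

Floor contact at z = 0.090, as expected. I release and retreat straight up.

Call:
play_rows(
  steps=[
    [[0,0,-0.001,0,0,0,0],[0,0,0,0,0,0,0.045],[0,0,0,0,0,0,0.045],[0,0,0,0,0,0,0.045],[0,0,0,0,0,0,0.045],[0,0,0,0,0,0,0.045],[0,0,-0.015,0,0,0,0.045],[0,0,-0.03,0,0,0,0.045],[0,0,-0.04,0,0,0,0.045],[0,0,-0.04,0,0,0,0.045],[0,0,-0.04,0,0,0,0.045],[0,0,0,0,0,0,0.045]],
  ],
)

```text
time_s: 26.4
tool_pos: [0.5664, -0.2294, 0.2614]
tool_rot: [179.6, -0.5, 15.5]
force: [0.4, -0.5, -0.2]
grip_width: 0.045
grasp_force: 0.0
```

```bash
python3 - <<'E'
from h import *
s=get_obs();print(s["tool_pos"],s["force"],s["grip_width"])
r=read_camera("wrist")
for n in("frame","small_frame"):
    for d in silhouettes("wrist",n):print(n,d["p"],d["extent"])
t=np.linspace(0,1,60)[:,None];Z=.124
rec=lambda z:np.vstack([lines(.15,.018,z)])
E=rec(Z);p0=[.5647,-.2274,.27];m=proj(r,place(p0,E))[:,1]<205
print("top edge fit",edgefit(p0,E[m],[r]))
rs=[read_camera("scene")];print("scene",edgefit(p0,E,rs))
r=rs[0];cv2.imwrite("pics/s10.png",cv2.resize(cv2.cvtColor(r["frame"],cv2.COLOR_RGB2BGR)[130:240,105:252],None,fx=5.4,fy=5.4,interpolation=cv2.INTER_CUBIC))
E
```

```text
[ 0.56644295 -0.22943758  0.26140192] [ 0.36992639 -0.51619552 -0.23729101] 0.044990744003880846
frame 0.71 [240.8, 103.1, 258.3, 231.7]
small_frame 0.73 [305.3, 112.3, 344.4, 226.0]
top edge fit (array([ 0.56371613, -0.22592407,  0.27501191]), np.float64(-99.4498062133789))
scene (array([ 0.56473135, -0.22664698,  0.27008504]), np.float64(-217.40748596191406))
```

```bash
python3 -c "
from cell import *
print(sign_off())"
```

```text
the job is handed in; nothing more can be done
None
```

The job is handed in at about 26.5 s: the frame was raised, leaned on the easel and released, then retaken by its upper edge and stood in the free rack slot (last fit: upright, about 1 mm from the slot centre). I viewed 12 pictures instead of the allowed 10, so that last check was by numbers only, and I did not re-measure the bystander objects afterwards.

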